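# Chuck the orange boring bit in the bench drill

## Task

Get the drill that stands nose-up in its wooden stand ready for boring: take the orange-headed boring bit out of the wooden bit block, set it shank down, fully home, in the drill's open chuck, and only then turn the chuck's black sleeve clockwise (seen from above) until the jaws grip the shank firmly. Leave the bit standing upright in the tightened chuck.

Things in the scene. Friction and masses are not known exactly. Their poses are not given: they have to be found in the camera images.
- bit_mid (a point): Orange boring bit, 110 g: orange disc head 30 mm wide, 14 mm tall, on a steel shank 10 mm thick, 55 mm long. Point: centre of the head, 62 mm above the shank's end; z up along the shank. Starts upright in a hole of the bit block, the head's underside 25 mm above the block's top, its y axis along the row of holes. Two bits beside it have a blue (26 mm) and a bare steel (22 mm) head.
- bit_block: Fixed wooden block, 60 x 210 x 42 mm (x, y, z), origin under its centre. Three holes along its y axis, 75 mm apart, 30 mm deep, 12 mm wide, hold three bits loosely; which bit is in which hole varies.
- mouth (a point): Centre of the open chuck's mouth, top of its upright axis, 172 mm above the table. Black drill, orange collar, fixed nose-up in a plywood stand; handle along this point's +y, 40 mm and more below it. Steel funnel 38 mm wide narrows to a 19 mm bore between three jaws; floor 42 mm down, so a bit fully home has its head centre 20 mm above this point. Hold it so that the fingers stay above the mouth.
- sleeve (a joint): Black ribbed round sleeve on the chuck, 52 mm wide, its sides reaching 2 to 47 mm below the mouth; grip it at any yaw, the bit's head (top 27 mm above the mouth) between the fingers. Rad: 0 = open (starts 0 to 0.3), grows clockwise from above. Jaws meet the shank at about 1.0, firm at 1.1 to 1.2, stop at 1.22. Friction 0.3 N m plus squeeze; stays put, springs back under 0.1.
There are look-alikes about, which are no part of the job. Leave any yellow look-alike of the part that bears bit_mid alone.

How it is judged (in metres and radians):
On the way, in this order (a step that is already met when the one before it is completed fails the run):
1. the orange bit stands fully home in the chuck while the jaws are still open (horizontal distance between bit_mid and mouth below 0.018 m and z of bit_mid in the frame of mouth between 0.01 and 0.026 m and angle between bit_mid's own z axis and vertical below 0.4 rad and value of joint sleeve below 0.6 rad), for 0.2 s.
2. the sleeve is turned clockwise until the jaws grip the shank (value of joint sleeve above 1.03 rad and horizontal distance between bit_mid and mouth below 0.01 m and angle between bit_mid's own z axis and vertical below 0.17 rad), for 0.2 s.
At the end, for the whole second after the job is handed in: The orange bit stands in the chuck, within 10 degrees of upright, its head centre within 10 mm of the chuck's axis and 10 to 26 mm above the mouth (20 mm when fully home), and the sleeve is turned past 1.03 rad, where the jaws grip the shank (all of step 2 and z of bit_mid in the frame of mouth between 0.01 and 0.026 m); the robot touches nothing.
It also fails if it takes over 45 s, if anything falls off the work surface, if the arm or the gripper's body presses on something with over 40 N, if the wrist force passes 120 N, or if a joint passes its speed limit or range.

## Robot

A 6-joint arm with a two-finger parallel gripper is mounted at the origin on the work surface. World frame = base frame: x ahead of the robot, y to its left, z up, the work surface at z = 0. Lengths are in m, angles in degrees, forces in N, time in s.
With the tool pointing down it reaches from about 0.375 to 0.75 m from the base axis. Payload 9 kg.
Tool frame: the origin (TCP) lies where the fingers leave the gripper's body, on its centre line; the fingertips stand 73 mm ahead of it and the grasp point (between the pads) lies 54 mm ahead of it (robot.tip_reach is the distance from the TCP to the fingertips, in m); z points along the fingers, y is the direction in which the jaws open and shut (so a half turn about z gives the same grasp; the last joint's range is limited). The gripper opens to 85 mm and grips with 20 to 120 N. Pads are 22 mm wide; open, the fingers measure 114 mm over their backs; the gripper's body (76 mm by 85 mm) begins 54 mm behind the grasp point. The pads swing forward as they close: fully open they stand 13 mm farther back than shut.
Start: joints at [-79.395, 5.964, 5.575, 89.605, 0, 77.527], TCP at [0.235, -0.552, 0.304] pointing down, gripper open.
Joint ranges: [-171.21, 171.21], [-48.23, 106.86], [-62.78, 66.21], [-105.2, 120.99], [-86.42, 89.51], [-180, 180]. Speed limits (degrees/s): [127.2, 127.2, 147.25, 180, 180, 180].

## Interface

Orientations are given as [roll, pitch, yaw] about the fixed x, y, z axes, in that order (R = Rz(yaw) Ry(pitch) Rx(roll)).
In Python, from plant import robot gives the robot as it stands. Calls block until the motion is done:
- robot.move_pose(position, orientation): joint-space move of the TCP to a pose.
- robot.line_to(position, vel=0.15, rotation=None, guard=None): straight line of the TCP; rotation=None keeps the orientation; vel is the mean speed in m/s. With guard (N) it stops when the force on the tool has changed by that much, and returns True; else False.
- robot.goto_joints(angles): joint-space move.
- robot.set_gripper(opening): finger opening in m; the grip force is fixed at half the most; returns when the fingers have stopped.
- robot.pause(seconds).
- robot.ik(position, orientation): joint angles nearest the present ones, or None.
- robot.observe(): the state.
- robot.grab_frame(name): name is "scene" or "top"; returns the picture (420x560x3 uint8, blue, green, red); there is no depth.
- robot.get_calibration(name): a dict with "vertical_fov" (degrees; the focal length in pixels is half the picture's height over the tangent of half this angle, whatever the lens; pixels are square), "cx", "cy" (the principal point, pixels), "rvec" (rotation vector, rad) and "tvec" (3), from world to camera coordinates, as OpenCV has them. Camera axes: x right, y down, z forward; pixel columns grow to the right and rows downward; lengths in m; the calibration is good to about 2 mm. A picture is of the moment at which its call begins. get_calibration takes no time and is no camera call.
A pose or a line that the arm cannot do raises robot.IKError and nothing moves.
- robot.job_done(): hands the job in, once; it reports no verdict.
The state is a dict: "time": time; "q": joint angles; "qvel": joint speeds; "joint_torque": joint torques, N m; "tool_pos": TCP position; "tcp_rot": TCP orientation; "ft_force": force on the tool from outside, world axes, zero at the start; "torque": the same for the moment, N m; "gripper_width": finger opening in m.
Only numpy, scipy, OpenCV 4.12 (cv2) and the standard library are available. Lean on these libraries where they do the work, as an engineer would, in place of code of your own. Each camera call takes 0.05 s, during which the arm holds its last target.

## Working session

There is one attempt and no reset: what is moved stays moved. The work goes in short steps, each a Python script; the robot and the scene stay as the last script left them, time stands still between calls to the robot, and variables do not carry over. Pictures are saved under pics/ and viewed, and the job is handed in when it is done.

```bash
ls; mkdir -p pics; python3 - <<'E'
from plant import robot
import cv2,numpy as np
for n in("scene","top"):
    im=robot.grab_frame(n);np.save(f"pics/{n}.npy",im);cv2.imwrite(f"pics/{n}0.png",im);print(robot.get_calibration(n))
s=robot.observe();print(s)
E
```

```text
pics
{'vertical_fov': 52.148872498359964, 'cx': 274.31241647013195, 'cy': 213.85163230853342, 'rvec': array([ 1.66976505,  1.89829804, -0.73993948]), 'tvec': array([ 0.08791552, -0.28673446,  1.13651448])}
{'vertical_fov': 52.205910689029935, 'cx': 275.29177914855927, 'cy': 205.57712091363368, 'rvec': array([ 2.19693144, -2.14935926,  0.10487591]), 'tvec': array([-0.05544389,  0.5289653 ,  0.75717913])}
{'time': 0.1, 'q': array([-7.93936193e+01,  5.99406360e+00,  5.53298048e+00,  8.96063966e+01,
        1.02834225e-03,  7.75273143e+01]), 'qvel': array([-0.06787808,  0.13460577,  0.07379555,  0.02600609,  0.06499682,
       -0.08918754]), 'joint_torque': array([ 5.18488465e-03, -5.58205426e+01,  5.04722786e+01,  1.29845546e-02,
       -3.29616487e-04,  2.45834730e-05]), 'tool_pos': array([ 0.2351785 , -0.55175404,  0.30322571]), 'tcp_rot': array([-1.79934335e+02, -1.55779415e-02,  2.30790569e+01]), 'ft_force': array([0.53528851, 0.60065481, 0.1863423 ]), 'torque': array([ 0.0403896 , -0.04205322,  0.01013514]), 'gripper_width': 0.08518638991415213}
```

View pics/scene0.png

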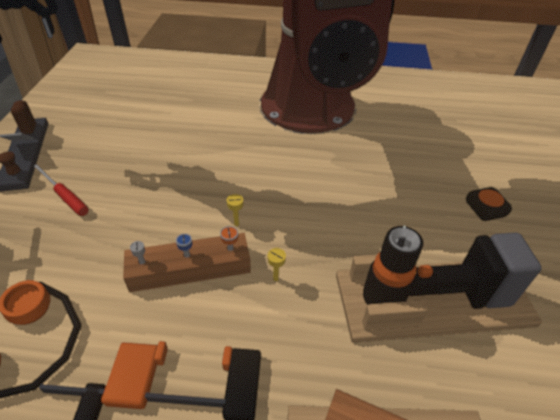

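View pics/top0.png

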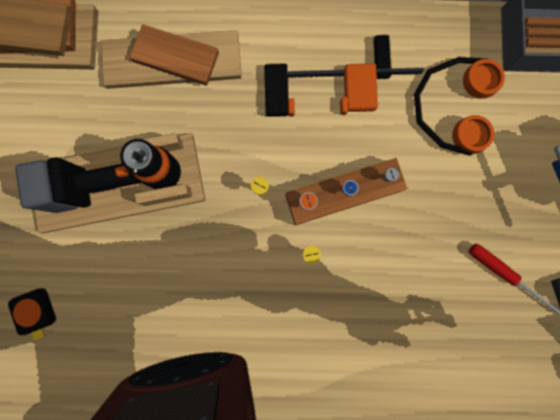

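The orange-headed bit is at top (308,201) and scene (229,235). These could be mistaken for it:
- yellow bits at top (260,186) and (311,254)
- the blue bit at (350,187) and the steel bit at (391,174)
- the orange puck at (28,313), clamp pads at (360,88) and earmuff cups at (474,133) and (484,78)
- the drill's orange collar at about (165,165)

The chuck mouth is near top (140,155) and scene (403,240). I'll check both in crops and measure them.

```bash
cat > h.py <<'E'
import numpy as np,cv2
from plant import robot
def cal(n):
    c=robot.get_calibration(n);f=210/np.tan(np.radians(c['vertical_fov']/2))
    K=np.array([[f,0,c['cx']],[0,f,c['cy']],[0,0,1]]);R=cv2.Rodrigues(c['rvec'])[0];t=np.array(c['tvec'])
    return K,R,t
def ray(n,uv):
    K,R,t=cal(n);d=R.T@np.linalg.inv(K)@np.array([uv[0],uv[1],1.]);return -R.T@t,d/np.linalg.norm(d)
def onz(n,uv,z):
    o,d=ray(n,uv);return o+d*(z-o[2])/d[2]
def tri(a,b):
    o1,d1=ray("top",a);o2,d2=ray("scene",b)
    A=np.stack([d1,-d2],1);s=np.linalg.lstsq(A,o2-o1,rcond=None)[0]
    p,q=o1+s[0]*d1,o2+s[1]*d2;return (p+q)/2,np.linalg.norm(p-q)
def proj(n,p):
    K,R,t=cal(n);x=K@(R@np.array(p)+t);return x[:2]/x[2]
E
python3 - <<'E'
from h import *
T=np.load("pics/top.npy");S=np.load("pics/scene.npy")
print("cams",ray("top",(0,0))[0],ray("scene",(0,0))[0])
def blobs(im,x0,y0,x1,y1,lo,hi):
    m=cv2.inRange(cv2.cvtColor(im,cv2.COLOR_BGR2HSV),lo,hi)[y0:y1,x0:x1]
    n,l,s,c=cv2.connectedComponentsWithStats(m)
    return [(s[i].tolist(),(c[i]+[x0,y0]).round(1).tolist()) for i in range(1,n) if s[i,4]>15]
print("or",blobs(T,290,185,325,220,(2,150,120),(14,255,255)),blobs(S,215,222,245,248,(2,150,120),(14,255,255)))
print("bl",blobs(T,335,170,365,205,(100,90,60),(130,255,255)),blobs(S,170,228,200,258,(100,90,60),(130,255,255)))
c=[cv2.resize(T[160:235,280:410],None,fx=3,fy=3,interpolation=2),cv2.resize(S[215:290,110:240],None,fx=3,fy=3,interpolation=2)]
d=[cv2.resize(T[125:200,90:220],None,fx=3,fy=3,interpolation=2),cv2.resize(S[215:290,340:470],None,fx=3,fy=3,interpolation=2)]
cv2.imwrite("pics/c1.png",np.vstack([np.hstack(c),np.hstack(d)]))
E
```

```text
cams [ 0.45572551 -0.04364211  0.80411951] [0.99411977 0.02227603 0.62676999]
or [([7, 0, 25, 9, 134], [310.2, 188.7]), ([11, 9, 15, 15, 162], [308.2, 200.6]), ([2, 11, 33, 24, 392], [310.1, 211.1])] [([7, 6, 7, 10, 49], [225.1, 232.9]), ([14, 6, 7, 10, 52], [232.0, 231.9])]
bl [([9, 11, 13, 13, 125], [350.0, 187.3])] [([14, 7, 6, 8, 34], [186.5, 238.4]), ([8, 8, 5, 8, 33], [180.2, 239.5])]
```

View pics/c1.png

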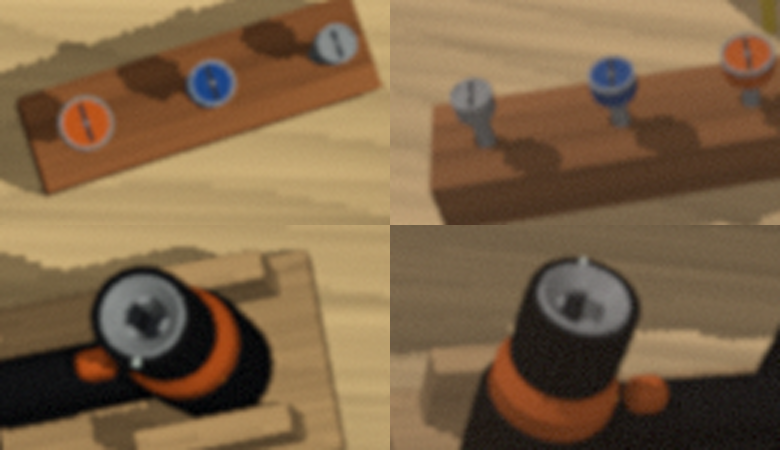

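```bash
python3 - <<'E'
from h import *
T=np.load("pics/top.npy");S=np.load("pics/scene.npy")
def ell(im,x0,y0,x1,y1,n,z):
    h=cv2.cvtColor(im,cv2.COLOR_BGR2HSV)
    m=((h[...,1]<70)&(h[...,2]>85)).astype(np.uint8)*255
    m=m[y0:y1,x0:x1]; cs,_=cv2.findContours(m,0,1)
    c=max(cs,key=cv2.contourArea);hl=cv2.convexHull(c);e=cv2.fitEllipse(hl)
    p=np.array(e[0])+[x0,y0];print(n,e,p.round(1),"onz",onz(n,p,z).round(4));return p
a=ell(T,115,130,165,180,"top",.172);b=ell(S,380,225,425,262,"scene",.172)
print("mouth tri",tri(a,b))
def ob(im,box,z,n,lo,hi):
    x0,y0,x1,y1=box
    m=cv2.inRange(cv2.cvtColor(im,cv2.COLOR_BGR2HSV),lo,hi)[y0:y1,x0:x1]
    ys,xs=np.nonzero(m)
    hl=cv2.convexHull(np.stack([xs,ys],1).astype(np.int32));e=cv2.fitEllipse(hl);p=np.array(e[0])+[x0,y0]
    print(n,e[1],p.round(1),onz(n,p,z).round(4));return p
o=(2,150,120),(14,255,255);bl=(100,90,60),(130,255,255)
p1=ob(T,(300,192,317,210),.081,"top",*o);p2=ob(S,(220,226,238,240),.081,"scene",*o)
print("bit tri",tri(p1,p2))
q1=ob(T,(335,170,365,205),.081,"top",*bl);q2=ob(S,(170,228,200,258),.081,"scene",*bl);print(tri(q1,q2))
P=onz("top",p1,.081);Q=onz("top",q1,.081);print(np.linalg.norm(P-Q),np.degrees(np.arctan2(*(P-Q)[[1,0]])))
# steel head, collar knob
print("knob",onz("top",(122,172),.12),onz("scene",(425,271),.12), "handle end",onz("top",(40,190),.1))
print("orient start tips", proj("top",[.235,-.552,.2]))
E
```

```text
top ((21.888240814208984, 26.008277893066406), (27.26811408996582, 29.741107940673828), 16.368228912353516) [136.9 156. ] onz [0.586  0.1649 0.172 ]
scene ((24.14501190185547, 13.310872077941895), (24.338985443115234, 30.86273956298828), 115.87853240966797) [404.1 238.3] onz [0.5878 0.1626 0.172 ]
mouth tri (array([0.58623071, 0.16417394, 0.17066747]), np.float64(0.002283985557738688))Traceback (most recent call last):
  File "<stdin>", line 18, in <module>
  File "<stdin>", line 15, in ob
cv2.error: OpenCV(4.12.0) /io/opencv/modules/imgproc/src/shapedescr.cpp:361: error: (-201:Incorrect size of input array) There should be at least 5 points to fit the ellipse in function 'fitEllipseNoDirect'
```

```bash
python3 - <<'E'
from h import *
T=np.load("pics/top.npy");S=np.load("pics/scene.npy")
def ob(im,box,z,n,lo,hi):
    x0,y0,x1,y1=box
    m=cv2.inRange(cv2.cvtColor(im,cv2.COLOR_BGR2HSV),np.array(lo),np.array(hi))[y0:y1,x0:x1]
    ys,xs=np.nonzero(m);p=np.array([(xs.min()+xs.max())/2+x0,(ys.min()+ys.max())/2+y0])
    print(n,len(xs),np.ptp(xs),np.ptp(ys),p,onz(n,p,z).round(4));return p
o=(2,150,120),(14,255,255);bl=(100,90,60),(130,255,255)
p1=ob(T,(300,192,317,210),.081,"top",*o);p2=ob(S,(220,226,240,238),.081,"scene",*o)
print("bit tri",tri(p1,p2),tri(p1,(229,233)))
q1=ob(T,(335,170,365,205),.081,"top",*bl);q2=ob(S,(170,228,200,246),.081,"scene",*bl);print(tri(q1,q2))
P=onz("top",p1,.081);Q=onz("top",q1,.081);print(np.linalg.norm(P-Q),np.degrees(np.arctan2(*(P-Q)[[1,0]])))
K=onz("top",(122,172),.12);print("knob",K,onz("scene",(425,271),.12), "handle end",onz("top",(40,190),.1))
E
```

```text
top 180 16 17 [308.  200.5] [ 0.5346 -0.0991  0.081 ]
scene 103 17 9 [230.5 232.5] [ 0.533 -0.099  0.081]
bit tri (array([ 0.53439722, -0.09883018,  0.08263058]), np.float64(0.0003771848035280958)) (array([ 0.53472801, -0.10013624,  0.08144231]), np.float64(0.00207501714651722))
top 125 12 12 [350. 187.] [ 0.5593 -0.1703  0.081 ]
scene 67 11 8 [183.5 239. ] [ 0.5574 -0.1731  0.081 ]
(array([ 0.55921781, -0.17106476,  0.08326055]), np.float64(0.002310421004223099))
0.07532735335129956 109.13221753434311
knob [0.56999571 0.2047274  0.12      ] [0.60058621 0.20350234 0.12      ] handle end [0.54022986 0.34577868 0.1       ]
```

```bash
python3 - <<'E'
from h import *
print(robot.tip_reach,onz("top",(260,186),.08),onz("top",(311,254),.08))
print("dots",onz("top",(90+136/3-.3,125+137/3-.3),.172),onz("scene",(340+193/3-.3,215+36/3-.3),.172))
robot.move_pose([.5346,-.0995,.25],[180,0,109])
robot.set_gripper(.055)
s=robot.observe();print(s['tool_pos'],s['q'],s['gripper_width'],s['ft_force'],robot.tip_reach)
im=robot.grab_frame("scene");cv2.imwrite("pics/s1.png",im);cv2.imwrite("pics/t1.png",robot.grab_frame("top"))
E
```

```text
0.0726 [ 0.55776442 -0.01705021  0.08      ] [ 0.44447576 -0.10556974  0.08      ]
dots [0.56420521 0.16656088 0.172     ] [0.56565743 0.1642812  0.172     ]
[ 0.53457448 -0.09967901  0.24999967] [-2.43502546e+01 -4.09633770e+00 -1.01842741e+01  8.39137893e+01
  1.39421910e-04  4.66703718e+01] 0.0545925171853251 [-0.68224337 -0.09937024 -0.61570791] 0.0726
```

View pics/s1.png

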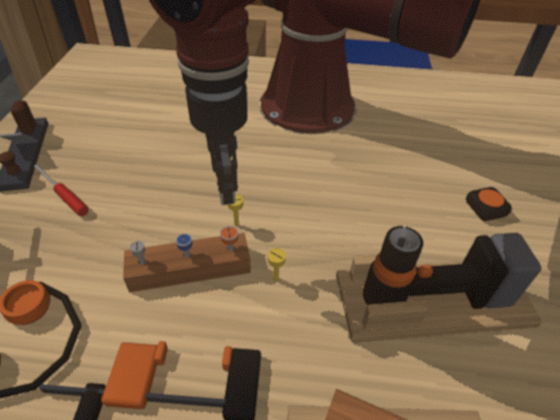

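The gripper hangs above the orange bit: fingertips at scene (228,200), bit at (229,235). The white dot on the chuck rim triangulates to about 21 mm from the axis at 172 mm height, so it can serve as a sleeve index mark. Next I'll grasp the bit.

```bash
python3 - <<'E'
from h import *
print(robot.line_to([.5343,-.0993,.131],vel=.12,guard=15))
robot.set_gripper(0.0)
s=robot.observe();print(s['time'],s['tool_pos'],s['gripper_width'],s['ft_force'],s['torque'])
cv2.imwrite("pics/t2.png",np.hstack([cv2.resize(robot.grab_frame(n)[y:y+110,x:x+130],None,fx=3,fy=3,interpolation=2) for n,x,y in(("scene",160,170),("top",260,140))]))
E
```

```text
False
4.075 [ 0.53482118 -0.09956849  0.13199362] 0.02769842952888603 [-1.42778819  0.23935334  6.03376681] [-0.0258006   0.18895067  0.00114686]
```

View pics/t2.png

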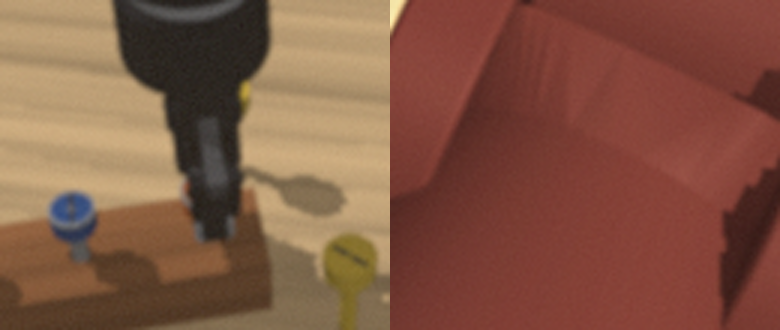

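```bash
python3 - <<'E'
from h import *
robot.line_to([.5343,-.0993,.30],vel=.2)
s=robot.observe();print(s['time'],s['tool_pos'],s['gripper_width'],s['ft_force'],s['q'])
robot.move_pose([.5862,.164,.33],[180,0,104])
s=robot.observe();print(s['time'],s['tool_pos'],s['gripper_width'],s['ft_force'],s['q'])
S=robot.grab_frame("scene");T=robot.grab_frame("top");cv2.imwrite("pics/s3.png",S);cv2.imwrite("pics/t3.png",T)
E
```

```text
5.1667 [ 0.53389496 -0.09910849  0.29851399] 0.027920131091291444 [ 0.2042919   0.28020946 -1.65831016] [-2.43239044e+01 -3.93769761e+00 -4.99762702e+00  8.90598801e+01
 -5.81690269e-04  4.66740375e+01]
6.2167 [0.58617951 0.16305361 0.32937132] 0.028218072679342395 [-0.23077129 -0.53511066 -1.08582038] [ 3.25529746e+00  7.96808049e+00  1.03798901e+01  9.24643176e+01
 -2.37796509e-02  7.92824350e+01]
```

View pics/s3.png

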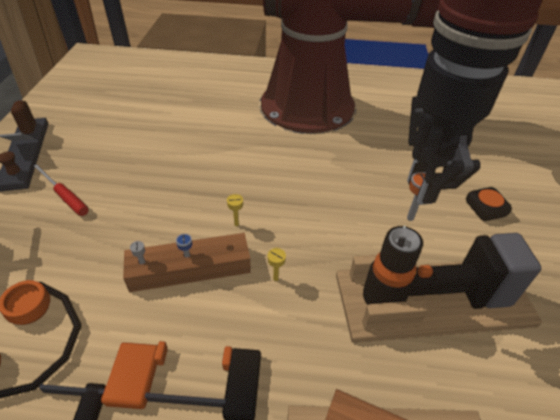

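View pics/t3.png

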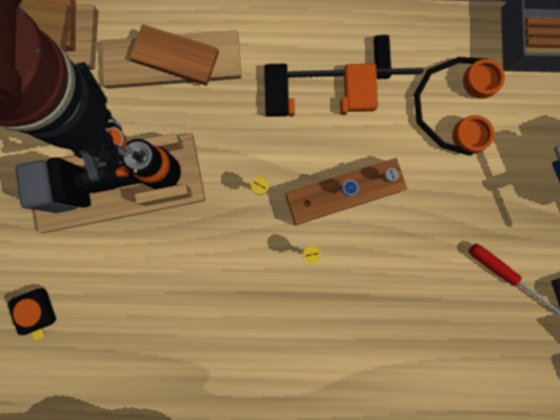

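```bash
python3 - <<'E'
from h import *
S=cv2.imread("pics/s3.png");T=cv2.imread("pics/t3.png")
cv2.imwrite("pics/c3.png",np.hstack([cv2.resize(S[140:270,370:500],None,fx=3,fy=3,interpolation=2),cv2.resize(T[90:220,70:200],None,fx=3,fy=3,interpolation=2)]))
for p in([.5862,.163,.329-.054],[.5862,.163,.329-.054-.062],[.5862,.163,.329-.073]): print(proj("scene",p),proj("top",p))
E
```

```text
[424.30184396 182.92676605] [112.30272445 138.68596438]
[411.67215304 217.49184789] [128.94298737 149.7583509 ]
[420.20687773 194.13391624] [117.79336419 142.33942141]
```

View pics/c3.png

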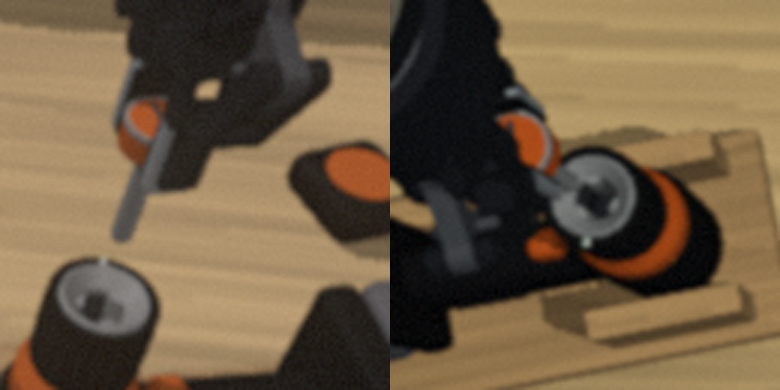

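The hole at scene (229,246) is now empty and the orange bit is in the fingers. Its shank hangs nearly plumb, with the end at scene (410,219) against (411.7,217.5) predicted, over the mouth at (404,238). Next comes a guarded insertion.

```bash
python3 - <<'E'
from h import *
def st(l):
    s=robot.observe();print(l,round(s['time'],2),s['tool_pos'].round(4),round(s['gripper_width'],4),s['ft_force'].round(1),s['torque'].round(2))
robot.line_to([.587,.1645,.300],vel=.15);st('a')
S=robot.grab_frame("scene");T=robot.grab_frame("top")
g=robot.line_to([.587,.1645,.249],vel=.05,guard=10);st(('b',g))
S2=robot.grab_frame("scene");T2=robot.grab_frame("top")
c=lambda a,x,y:cv2.resize(a[y:y+100,x:x+130],None,fx=3,fy=3,interpolation=2)
cv2.imwrite("pics/c4.png",np.vstack([np.hstack([c(S,360,170),c(T,80,100)]),np.hstack([c(S2,360,170),c(T2,80,100)])]))
E
```

```text
a 6.67 [0.5866 0.1637 0.2994] 0.0276 [ 0.2  0.3 -1.1] [ 0.02 -0.02 -0.02]
('b', True) 7.72 [0.5868 0.1645 0.25  ] 0.0276 [-1.4  0.3  5.3] [-0.04  0.13  0.01]
```

View pics/c4.png

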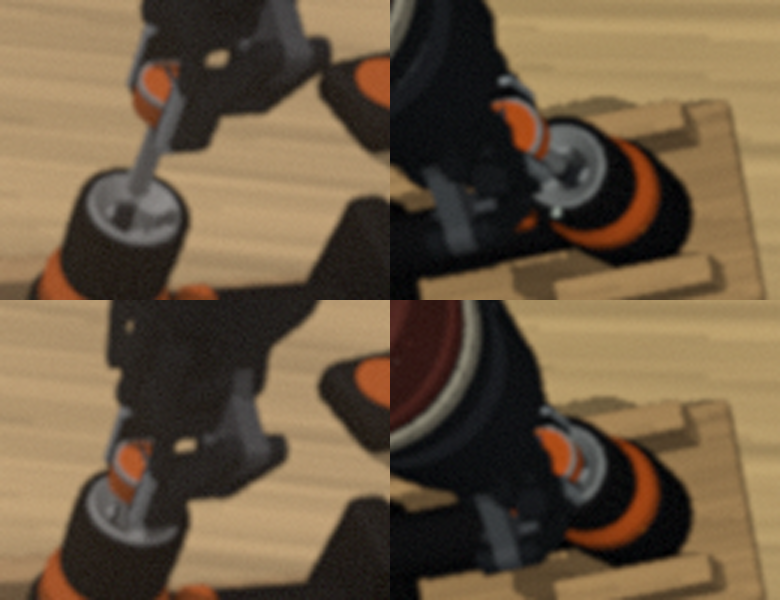

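The guard stopped at TCP z = 0.250, exactly where a home bit should bottom out, and the shank is inside the bore. I'll release, lift and look.

```bash
python3 - <<'E'
from h import *
def st(l):
    s=robot.observe();print(l,round(s['time'],2),s['tool_pos'].round(4),round(s['gripper_width'],4),s['ft_force'].round(1),s['torque'].round(2))
robot.set_gripper(.05);robot.pause(.3);st('rel')
robot.line_to([.587,.1645,.33],vel=.15)
robot.set_gripper(.08)
j=robot.ik([.587,.1645,.33],[180,0,150]);print(j)
robot.move_pose([.50,.1,.36],[180,0,144]);st('up')
S=robot.grab_frame("scene");T=robot.grab_frame("top")
np.save("pics/S5.npy",S);np.save("pics/T5.npy",T)
c=lambda a,x,y:cv2.resize(a[y:y+100,x:x+130],None,fx=3,fy=3,interpolation=2)
cv2.imwrite("pics/c5.png",np.hstack([c(S,340,190),c(T,80,100)]))
E
```

```text
rel 8.46 [0.5863 0.1645 0.2487] 0.05 [-0.  -0.1 -0.4] [0.   0.03 0.01]
[ 3.38053373  8.13002154 10.62152091 92.49149937  0.         33.38053373]
up 10.36 [0.5003 0.1001 0.3599] 0.0796 [ 0.2 -0.5  0.7] [ 0.03  0.03 -0.04]
```

View pics/c5.png

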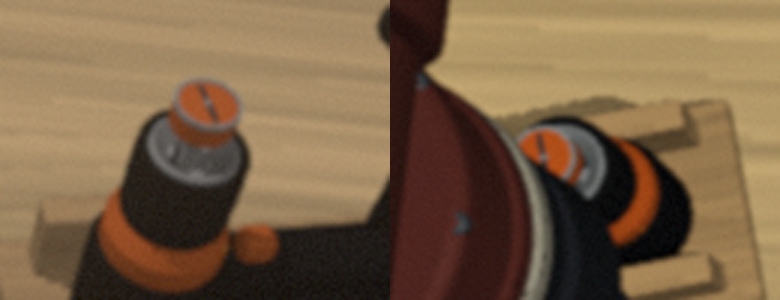

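```bash
python3 - <<'E'
from h import *
print(tri((132.3,150.7),(408.7,224.3)),onz("top",(132.3,150.7),.199),onz("scene",(408.7,224.3),.199))
for p in([.587,.164,.199],[.587,.164,.192]):print(proj("top",p),proj("scene",p))
print([robot.ik([.587,.164,.210],[180,0,y]) for y in (140,60,45)])
E
```

```text
(array([0.58758659, 0.16211082, 0.20094399]), np.float64(0.000442864667644398)) [0.58802471 0.16300867 0.199     ] [0.58580128 0.16251513 0.199     ]
[131.57079934 151.3871261 ] [409.8998052  225.06525969]
[133.17019899 152.45270459] [408.63495418 228.50321849]
[array([ 3.33251782,  7.76270841, -2.25059982, 79.98669177,  0.        ,
       43.33251782]), array([  3.33251782,   7.76270841,  -2.25059982,  79.98669177,
         0.        , 123.33251782]), array([  3.33251782,   7.76270841,  -2.25059982,  79.98669177,
         0.        , 138.33251782])]
```

The bit is home: its head top triangulates to (0.588,0.162,0.201), and 0.199 is the expected height. I'll grip the sleeve with the jaw axis at about 50° and turn clockwise with joint 6, watching the torque.

```bash
python3 - <<'E'
from h import *
def st(l):
    s=robot.observe();print(l,round(s['time'],2),s['tool_pos'].round(4),round(s['gripper_width'],4),s['ft_force'].round(1),s['torque'].round(2),s['q'][5].round(1),s['joint_torque'][5].round(2));return s
robot.set_gripper(.085)
robot.move_pose([.587,.1635,.30],[180,0,140])
print(robot.line_to([.587,.1635,.209],vel=.1,guard=12));st('down')
robot.set_gripper(.03);s=st('grip')
j=np.array(robot.ik([.587,.1635,.209],[180,0,140]))
for k in range(1,8):
    j2=j.copy();j2[5]+=5*k;robot.goto_joints(j2);st(k)
E
```

```text
False
down 12.3 [0.5874 0.1635 0.2099] 0.0853 [ 0.4 -0.4 -0.1] [0.02 0.02 0.01] 43.3 -0.0
grip 12.72 [0.5881 0.1645 0.2105] 0.0508 [3.3 5.7 3.4] [ 1.11 -0.58  0.07] 43.3 0.03
1 12.97 [0.5881 0.1645 0.2104] 0.0507 [4.  5.3 3.4] [ 1.15 -0.62 -0.23] 48.3 0.06
2 13.22 [0.5882 0.1645 0.2104] 0.051 [4.  6.3 3.6] [ 1.16 -0.67 -0.27] 53.3 0.06
3 13.47 [0.5882 0.1646 0.2104] 0.0508 [4.9 6.4 3.4] [ 1.24 -0.74 -0.32] 58.3 0.06
4 13.72 [0.5882 0.1646 0.2104] 0.0509 [4.4 8.  3.1] [ 1.27 -0.75 -0.25] 63.3 0.06
5 13.97 [0.5882 0.1646 0.2104] 0.0509 [3.9 6.2 3.4] [ 1.28 -0.8  -0.28] 68.3 0.06
6 14.22 [0.5883 0.1646 0.2104] 0.0501 [5.3 7.1 2.4] [ 1.36 -0.89 -0.28] 73.3 0.06
7 14.47 [0.5883 0.1647 0.2104] 0.0506 [5.9 6.7 2.5] [ 1.31 -0.84 -0.31] 78.3 0.06
```

```bash
python3 - <<'E'
from h import *
def st(l):
    s=robot.observe();print(l,round(s['time'],2),round(s['gripper_width'],4),s['ft_force'].round(1),s['torque'].round(2),s['q'][5].round(1),s['joint_torque'][5].round(2));return s
j=np.array(robot.ik([.587,.1635,.209],[180,0,140]));j[5]=43.33
for k in range(8,17):
    j2=j.copy();j2[5]+=5*k;robot.goto_joints(j2);s=st(5*k)
    if abs(s['torque'][2])>1.6: break
c=lambda a,x,y:cv2.resize(a[y:y+100,x:x+130],None,fx=3,fy=3,interpolation=2)
cv2.imwrite("pics/c6.png",np.hstack([c(robot.grab_frame("scene"),340,190),c(robot.grab_frame("top"),80,100)]))
E
```

```text
40 14.72 0.051 [5.9 6.8 1.8] [ 1.37 -0.94 -0.24] 83.4 0.07
45 14.97 0.0508 [6.5 7.9 1.9] [ 1.37 -1.05 -0.21] 88.4 0.05
50 15.22 0.0511 [6.1 7.5 2.2] [ 1.35 -1.13 -0.03] 93.4 0.33
55 15.47 0.0511 [7.6 7.9 1. ] [ 1.35 -1.23  0.18] 98.3 0.46
60 15.72 0.0508 [6.9 2.4 1.9] [ 0.52 -0.99  0.16] 103.3 0.44
65 15.97 0.0505 [5.9 5.2 1.7] [ 0.96 -1.14  0.24] 108.3 0.49
70 16.22 0.0505 [7.7 6.7 0.8] [ 1.44 -1.47  0.2 ] 113.3 0.45
75 16.47 0.0505 [7.8 3.8 1.6] [ 0.9  -1.17  0.25] 118.3 0.44
80 16.72 0.0512 [7.  4.  1.2] [ 0.71 -1.11  0.17] 123.3 0.46
```

View pics/c6.png

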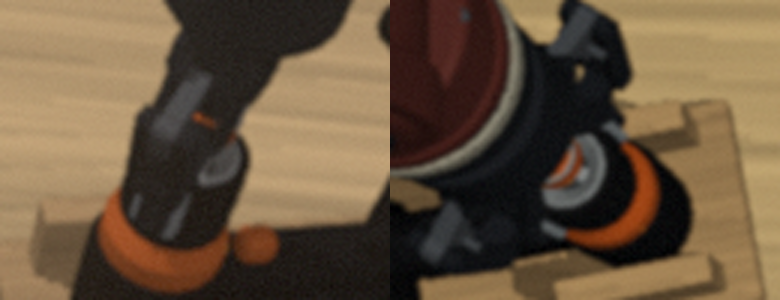

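```bash
python3 - <<'E'
from h import *
robot.set_gripper(.085)
robot.line_to([.587,.1635,.30],vel=.15)
robot.move_pose([.48,.02,.36],[180,0,100])
S=robot.grab_frame("scene");T=robot.grab_frame("top");print(robot.observe()['time'])
np.save("pics/S7.npy",S);np.save("pics/T7.npy",T)
c=lambda a,x,y:cv2.resize(a[y:y+60,x:x+65],None,fx=6,fy=6,interpolation=2)
cv2.imwrite("pics/c7.png",np.hstack([c(S,370,205),c(T,105,125)]))
E
```

```text
19.05
```

View pics/c7.png

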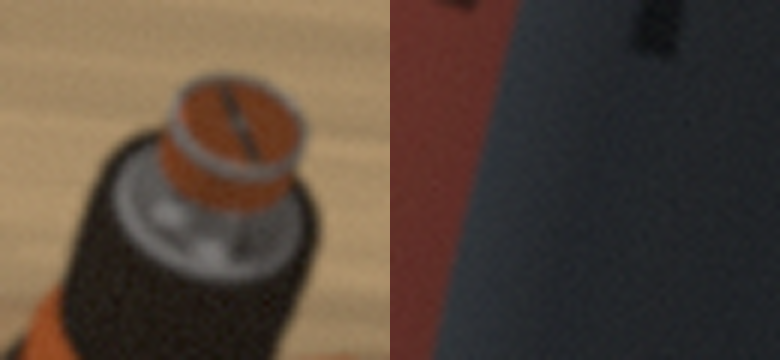

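```bash
python3 - <<'E'
from h import *
robot.move_pose([.45,-.2,.36],[180,0,100])
S=robot.grab_frame("scene");T=robot.grab_frame("top");print(robot.observe()['time'])
np.save("pics/S8.npy",S);np.save("pics/T8.npy",T)
c=lambda a,x,y:cv2.resize(a[y:y+60,x:x+65],None,fx=6,fy=6,interpolation=2)
cv2.imwrite("pics/c8.png",np.vstack([np.hstack([c(S,370,205),c(T,105,125)]),np.hstack([c(np.load("pics/scene.npy"),370,205),c(np.load("pics/top.npy"),105,125)])])[:, :])
for a in (180,160,140,125,120,115,110,100):
    p=[.587+.022*np.cos(np.radians(a)),.1638+.022*np.sin(np.radians(a)),.172];print(a,proj("top",p).round(1),proj("scene",p).round(1))
E
```

```text
20.0417
180 [136.9 169.9] [403.7 226.3]
160 [131.9 168.9] [409.1 227.5]
140 [127.6 166.3] [414.1 230. ]
125 [125.2 163.4] [417.2 232.5]
120 [124.6 162.3] [418.  233.5]
115 [124.  161.2] [418.8 234.4]
110 [123.6 160. ] [419.5 235.4]
100 [123.1 157.6] [420.5 237.5]
```

View pics/c8.png

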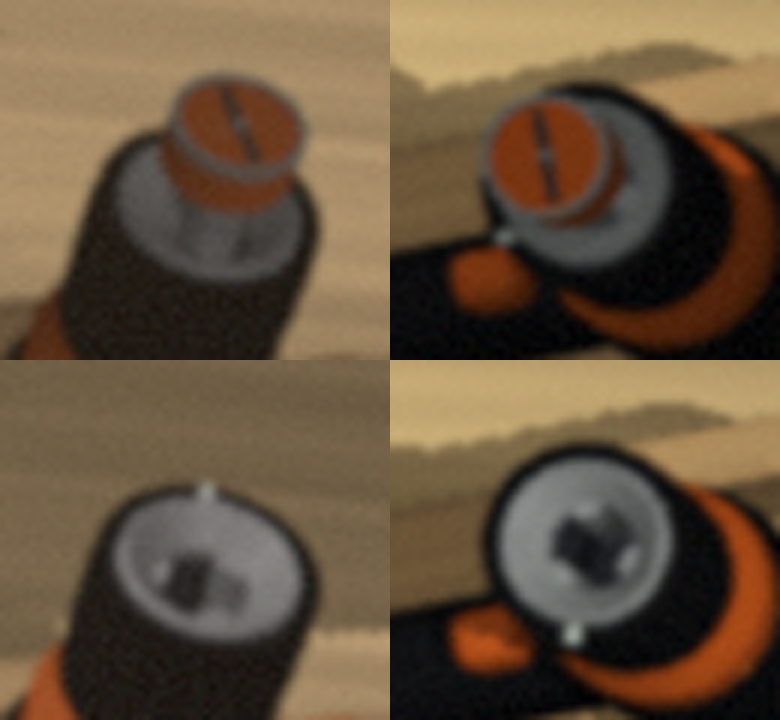

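```bash
python3 - <<'E'
from h import *
m=np.array([.587,.1638])
for z in(.170,.172):
  a=[]
  for uv in((135.1,170.6),(123.8,164.3)):
    p=onz("top",uv,z)[:2]-m;a.append(np.degrees(np.arctan2(p[1],p[0])));print(p,np.hypot(*p),a[-1])
  print(np.radians((a[0]-a[1])%360))
h=tri((105+(545-390)/6-.4,125+155/6-.4),(370+238/6-.4,205+124/6-.4));print(h)
E
```

```text
[-0.02280261  0.0033076 ] 0.02304124846514031 171.74660322769077
[-0.01362778  0.02073076] 0.024808888642182003 123.31971156342011
0.8452087060481194
[-0.02314473  0.0026429 ] 0.023295133510620326 173.4856006050868
[-0.01399883  0.02001111] 0.024421547054801294 124.9748291961079
0.8466726837690105
(array([0.58806125, 0.1640633 , 0.20001411]), np.float64(0.002439672855206574))
```

The index dot moved from 173° to 125°, so the sleeve turned 0.85 rad, and the torque rose at about 48° of turn. Depending on where it started, that leaves the sleeve at 0.85–1.15 rad. I'll regrip, better centred, to confirm it is against the stop or finish tightening.

```bash
python3 - <<'E'
from h import *
def st(l):
    s=robot.observe();print(l,round(s['time'],2),s['tool_pos'].round(4),round(s['gripper_width'],4),s['ft_force'].round(1),s['torque'].round(2),s['q'][5].round(1),s['joint_torque'][5].round(2));return s
P=[.5888,.1652]
robot.move_pose(P+[.30],[180,0,130])
print(robot.line_to(P+[.207],vel=.12,guard=12));st('down')
robot.set_gripper(.02);s=st('grip')
j=np.array(robot.ik(P+[.207],[180,0,130]));q0=j[5]
for k in range(1,9):
    j[5]=q0+5*k;robot.goto_joints(j);st(5*k)
robot.set_gripper(.085)
robot.line_to(P+[.30],vel=.15)
robot.move_pose([.45,-.2,.36],[180,0,100])
S=robot.grab_frame("scene");T=robot.grab_frame("top");print(robot.observe()['time'])
c=lambda a,x,y:cv2.resize(a[y:y+60,x:x+65],None,fx=6,fy=6,interpolation=2)
cv2.imwrite("pics/c9.png",np.hstack([c(S,370,205),c(T,105,125)]))
cv2.imwrite("pics/T9.png",T)
E
```

```text
False
down 22.43 [0.5892 0.1651 0.208 ] 0.0853 [0.7 0.2 0. ] [-0.03  0.01  0.04] 53.4 -0.0
grip 22.86 [0.5886 0.1648 0.2082] 0.0508 [-5.8 -3.7  8. ] [-0.69  1.03  0.02] 53.4 -0.01
5 23.11 [0.5887 0.1646 0.2081] 0.0506 [-5.1 -3.9  6.9] [-0.89  0.88  0.16] 58.4 0.44
10 23.36 [0.5888 0.1646 0.2081] 0.0508 [-3.8 -5.2  5.4] [-0.89  0.81  0.17] 63.5 0.47
15 23.61 [0.5886 0.165  0.208 ] 0.0506 [-4.2 -1.1  5.9] [-0.45  0.96  0.17] 68.4 0.44
20 23.86 [0.5887 0.165  0.208 ] 0.0506 [-5.2 -2.1  5.3] [-0.43  0.84  0.17] 73.4 0.43
25 24.11 [0.5887 0.1651 0.2079] 0.0505 [-5.1 -1.3  5.9] [-0.38  0.85  0.23] 78.4 0.45
30 24.36 [0.5887 0.1654 0.2078] 0.0511 [-3.8 -0.6  5.4] [-0.09  0.76  0.19] 83.4 0.46
35 24.61 [0.5888 0.1653 0.2078] 0.0509 [-4.  -1.8  5.3] [-0.15  0.71  0.2 ] 88.3 0.44
40 24.86 [0.5889 0.1653 0.2077] 0.0506 [-4.  -0.6  5.5] [-0.12  0.67  0.19] 93.3 0.45
27.6333
```

View pics/c9.png

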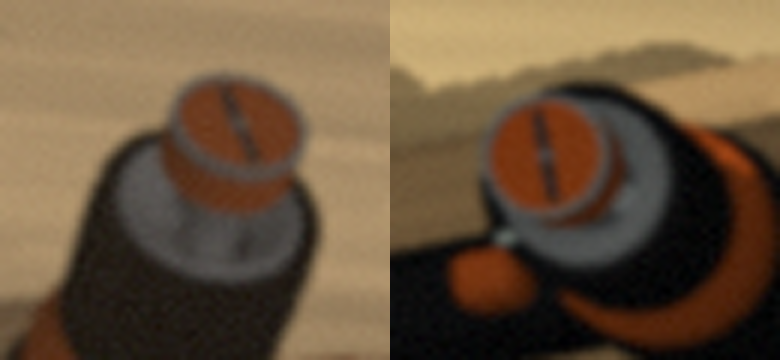

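```bash
python3 - <<'E'
from h import *
T=np.load("pics/top.npy")
cv2.imwrite("pics/c10.png",cv2.resize(T[125:240,5:215],None,fx=3.7,fy=3.7,interpolation=2))
E
```

```text
(no output)
```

View pics/c10.png

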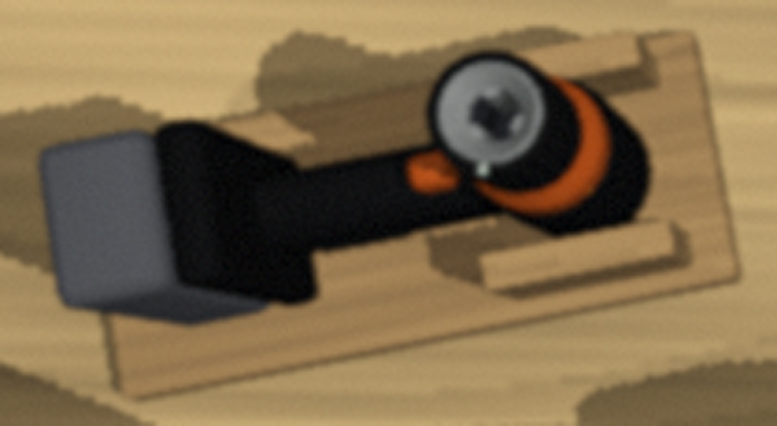

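```bash
python3 - <<'E'
from h import *
f=lambda x,y:onz("top",(x/3.7+5-.4,y/3.7+125-.4),.018)[:2]
d=f(125,398)-f(738,278);print(np.degrees(np.arctan2(d[1],d[0])),np.linalg.norm(d))
d=f(738,278)-f(695,35);print(np.degrees(np.arctan2(d[1],d[0]))%180)
# dot angle using centre of rim measured in the same images
T=cv2.imread("pics/T9.png")
for I,c in((np.load("pics/top.npy"),(135,170)),(np.load("pics/T8.npy"),(124,164)),(T,(124,164))):
    g=I[c[1]-4:c[1]+5,c[0]-4:c[0]+5].astype(float).min(2);ys,xs=np.mgrid[-4:5,-4:5]
    w=np.clip(g-np.percentile(g,85),0,None);u=(c[0]+(w*xs).sum()/w.sum(),c[1]+(w*ys).sum()/w.sum())
    for m in((.587,.1638),(.5885,.165)):
        p=onz("top",u,.172)[:2]-m;print(np.round(u,1),np.hypot(*p),np.degrees(np.arctan2(p[1],p[0])))
E
```

```text
102.43927028793165 0.30785620015977305
12.096643638673498
[135.1 169.7] 0.021965041350155347 172.82300057685995
[135.1 169.7] 0.02334407397118117 176.2071369217212
[124.8 163.5] 0.0225227730665079 124.580376970732
[124.8 163.5] 0.022467969218303803 129.47250809304356
[124.9 163.4] 0.022295084190915245 124.4869921329731
[124.9 163.4] 0.022237987719613123 129.4292595019053
```

The second, better-centred tightening left the dot where it was (124.5°), and the pads slipped straight away, so the chuck won't turn further at this grip force. If the dot's zero is at the frame's 180° (the stand's yaw measures about 12°), the sleeve started at about 0.3 and is now at 1.1–1.15 rad, which is the firm range. The robot is well clear, so I'll hand in.

```bash
python3 - <<'E'
from h import *
robot.job_done();s=robot.observe();print(s['time'],s['ft_force'].round(1))
E
```

```text
the job is handed in; nothing more can be done
the job is handed in; nothing more can be done
```

The orange bit stands fully home and upright in the drill's chuck. I turned the sleeve clockwise until the pads slipped, then handed the job in at about 28 s of the 45 s allowed. The robot was clear of everything.

- **Bit:** the guarded insertion stopped at TCP z = 0.250 m, where a home bit should bottom out. The head top then triangulated to (0.588, 0.164, 0.200) m; 0.199 m is the expected height. The mouth is at about (0.587, 0.164) m, so the bit sits within 2 mm of the axis.
- **Sleeve:** the rim's index dot shows it turned about 0.85 rad, with the torque rising at about 48° of turn. A second, better-centred grip turned it no further.
- **Not directly confirmed:** the absolute sleeve angle. I get about 1.1–1.15 rad only by assuming the dot's zero lies at 180° in the chuck's frame. The turn alone gives 0.85–1.15 rad, so a sleeve below 1.03 rad is not ruled out.
- **Disagreements:** during the free turn the wrist moment about z had the opposite sign to what friction should give, and joint 6 torque was only about 0.06 N m, below the stated 0.3 N m friction. The gripper width also read 1–2 mm below the known diameters.

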